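# Load the grinding jars with agate balls

### The arm

A 6-joint arm with a two-finger parallel gripper is mounted at the origin on the work surface. World frame = base frame: x ahead of the robot, y to its left, z up, the work surface at z = 0. Lengths are in m, angles in rad, forces in N, time in s.
With the tool pointing down it reaches from about 0.35 to 0.775 m from the base axis. Payload 5.5 kg.
Tool frame: the origin (TCP) lies midway between the tips of the shut fingers; the grasp point (between the pads) lies 19 mm behind it; z points along the fingers, y is the line along which they close (so a half turn about z gives the same grasp; the last joint's range is limited). The gripper opens to 85 mm and grips with 20 to 120 N. Pads are 22 mm wide; open, the fingers measure 114 mm over their backs; the gripper's body (76 mm by 85 mm) begins 54 mm behind the grasp point. The pads swing forward as they close: fully open they stand 13 mm farther back than shut.
Start: joints at [1.176, 0.313, 0.046, 1.304, 0, 1.431], TCP at [0.145, 0.556, 0.231] pointing down, gripper open.
Joint ranges: [-2.76, 2.76], [-0.86, 1.69], [-1.03, 1.26], [-2.2, 2.34], [-1.47, 1.5], [-3.14, 3.14]. Speed limits (rad/s): [2.57, 2.57, 3.14, 3.14, 3.14, 3.14].

### API

Orientations are given as a unit quaternion [w, x, y, z].
In Python, from workcell import get_state, read_camera, camera_info, hand_in, recognise gives the robot as it stands.
- The arm moves only by the tool arm_command, never from a script. Its argument "moves" is one flat list of numbers, 7 for each row, row after row: the opening, from -1 (shut) to 1 (fully open), then the shift along the tool's x, y, z in mm, then the turn, a rotation vector about the tool's x, y, z in rad. A call has 1 to 8 rows; each row shifts and turns the commanded pose from where the row before left it, along the tool's axes as they then stand; what a row does not reach is not made up. A row lasts 1/8 s, in which the tool goes at most 62.5 mm and 10.7 degrees, less where a joint would pass 70% of its speed; a pose out of reach is approached as far as the arm can. A call with a gripper value outside its range is refused whole. The fingers move at their own pace and stop on an object; "newtons" is the grip in N (left out, the last holds). Time passes only in rows, so rows that do not move let the fingers close. It gives the time, the measured TCP pose, the force, the opening and the grip force at its end, in the units of the state.
- get_state(): the state, without advancing time (a new reading comes with each control period).
- read_camera(name): name is "scene" or "top"; returns (picture, depth): 420x560x3 uint8, blue, green, red; 420x560 float32, m along the optical axis (not along the pixel's ray), 0 where there is no reading.
- camera_info(name): a dict with "fovy" (degrees; the focal length in pixels is half the picture's height over the tangent of half this angle, whatever the lens; pixels are square), "cx", "cy" (the principal point, pixels), "eye" and "orientation" of the camera in the world. Camera axes: x right, y down, z forward; pixel columns grow to the right and rows downward; lengths in m; the calibration is good to about 2 mm. A picture is of the moment at which its call begins. camera_info takes no time and is no camera call.
- hand_in(): hands the job in; it is judged then, once.
Trained networks look in the newest picture that a camera, given by its name, has taken for a name from the list of things; names that differ only in an ending like _2 or _b are one class to them, and where a whole thing is asked for, a point or a joint stands for the part that bears it (a point fixed in the world has none). Each returns a list of dicts, best first, with "confidence" (0 to 1); they miss things now and then, are a little off and sometimes report something else, mostly with a low value. They report only what shows in the picture. A call takes as long as a camera call. They do not tell look-alikes from the thing itself.
- recognise(camera, label): "point" ([column, row] in pixels, amid what is visible of it).
The state is a dict: "clock": time; "joint_pos": joint angles; "qvel": joint speeds; "tau": joint torques, N m; "tcp_pos": TCP position; "orientation": TCP orientation; "wrist_force": force on the tool from outside, world axes, zero at the start; "ft_torque": the same for the moment, N m; "finger_gap": finger opening in m; "grip_force": force on a finger pad.
Only numpy, scipy, OpenCV 4.12 (cv2) and the standard library are available. Lean on these libraries where they do the work, as an engineer would, in place of code of your own. Each camera call takes 0.05 s, during which the arm holds its last target. There are 200 camera calls.

### The job

Load the two open grinding jars on the slanting stand with one brown agate ball each, taken from the ball case: agate chips, so come in slanting under the lamp, let each ball go only right at the mouth of its jar so that it rolls down gently to the bottom, and never drop one from higher up, onto the table or hard against a jar. Then shut the lid of the ball case fully. Leave the steel ball in its pocket, do not knock the lamp, and leave everything else standing where it is.

Things in the scene. Friction and masses are not known exactly. Their poses are not given: they have to be found in the camera images.
- agate1_center (a point): Centre of a brown polished agate grinding ball, 30 mm in diameter, 37 g. It starts in one of the three pockets of the ball case; which pocket varies. In its pocket the ball's centre stands 25 mm above the table, 9 mm above the top of the grey insert. The point's axes mean nothing.
- agate2_center (a point): Centre of the second agate ball, the same as the first.
- steel_ball_center (a point): Centre of a bright steel ball, also 30 mm in diameter, 110 g, in the third pocket of the case. It is not wanted and stays in the case.
- case: Ball case: blue open plastic box fixed to the table, 110 mm along its x, 220 mm along its y, 48 mm high, walls 4 mm. Origin: centre of its underside; x points from the robot's side to the hinge side, z up. Inside, a grey insert (top 16 mm above the table) has three pockets, 24 mm holes on which the 30 mm balls sit, in a row along the case's y at -62, 0 and +62 mm.
- lid (a joint): Lid angle, rad: 0 fully shut (flat on the walls, top face 54 mm above the table), about 1.6 upright, 1.9 its stop. Blue frame, clear window, 110 by 220 by 6 mm, 120 g, black 10 mm thumb tab at the middle of its free edge. Starts open, standing at the case's far side. Stiff hinge: it stays where it is left; 1 to 2 N at the free edge moves it.
- lid_hinge (a point): Middle of the lid's hinge line, on the far (+x) upper rim of the case, 48 mm above the table. The hinge line runs along the case's y.
- lid_edge (a point): Middle of the lid's free edge, on the face that looks down when the lid is shut, 110 mm from the hinge line.
- stand: Slanting metal stand fixed to the table with three grinding jars side by side, 95 mm apart along its y. 130 by 300 mm, all lower than the mouths. Origin: middle of its base on the table; x points away from the side the mouths face (roughly the robot's side), z up. The jars lean 30 degrees: each bore's axis, out of the mouth, is (-0.500, 0, 0.866) in the stand's frame.
- jar1: Open steel grinding jar, fixed in one of the stand's three places (which one varies). 66 mm outside diameter, 80 mm long; bore 50 mm in diameter, 70 mm deep, flat floor; axes as the stand's. Origin: on the table right below the mouth's centre. Gripper fingers do not fit into the bore; a ball let go in the mouth rolls down its lower wall.
- jar1_mouth (a point): Centre of the mouth of jar1, in the plane of its rim, 114 mm above the table. The rim's plane is square to the bore's axis.
- jar1_seat (a point): Where the centre of a 30 mm ball rests at the bottom of jar1: on the floor of the bore against its low wall, about 62 mm above the table.
- jar2: A second open steel grinding jar, the same as jar1.
- jar2_mouth (a point): Centre of the mouth of jar2, as for jar1.
- jar2_seat (a point): Where the centre of a ball rests at the bottom of jar2, as for jar1.
- capped_jar: A third jar on the stand, already loaded and closed with a blue screw cap that stands 19 mm past its rim. To be left alone. Same origin and axes as jar1.
- lamp: Black LED lamp fixed low over the stand: a bar 35 mm along x, 300 mm along y, 16 mm thick, underside 219 mm above the table, 105 mm above the mouths. Origin: on the table below the middle of its front edge, which lies about 5 mm behind the mouths' centres; axes as the stand's. A tool must come in slanting, about along the jars' axis. Its post stands 165 mm behind the front edge.
- pot_a: White specimen pot with orange cap, 44 mm in diameter, 50 mm high; bystander. Origin: centre of its underside.
- pot_b: Another such specimen pot; bystander.
- forceps: Steel forceps, 130 mm long, lying on the table; bystander.
- agate1: The same first agate ball as a body (its origin lies on the ball's surface and rolls with it: use its centre).
- agate2: The same second agate ball as a body (use its centre).
Mind the look-alikes: they are no part of the job. Leave any black or green look-alike of the agate2 alone.

How it is judged:
On the way, in this order (a step that is already met when the one before it is completed fails the run):
1. one agate ball lies at the bottom of each of the two open jars (((distance between agate1_center and jar1_seat below 0.012 m and distance between agate2_center and jar2_seat below 0.012 m) or (distance between agate1_center and jar2_seat below 0.012 m and distance between agate2_center and jar1_seat below 0.012 m))), for 0.2 s.
2. the lid of the ball case is fully shut (value of joint lid below 0.06 rad), for 0.2 s.
At the end, for the whole second after the job is handed in: One agate ball at rest at the bottom of each open jar (its centre within 12 mm of the jar's seat point), the case's lid shut to less than 0.06 rad, and the steel ball still in its pocket (within 10 mm) (((distance between agate1_center and jar1_seat below 0.012 m and distance between agate2_center and jar2_seat below 0.012 m) or (distance between agate1_center and jar2_seat below 0.012 m and distance between agate2_center and jar1_seat below 0.012 m)) and value of joint lid below 0.06 rad and linear speed of each of agate1, agate2 below 0.03 m/s and distance of steel_ball_center from where it was at the start of the episode below 0.01 m); the robot touches nothing.
It fails at once if an agate ball is struck or pressed hard against a jar (more than 25 N) (contact force between any of agate1, agate2 and jar1 above 25 N or contact force between any of agate1, agate2 and jar2 above 25 N or contact force between any of agate1, agate2 and capped_jar above 25 N).
It fails at once if an agate ball is let go too high (its centre more than 36 mm above the mouths, 150 mm above the table, with no finger on it) ((height (world z) of agate1_center above 0.15 m and contact force between agate1 and the fingers below 0.02 N) or (height (world z) of agate2_center above 0.15 m and contact force between agate2 and the fingers below 0.02 N)).
It fails at once if an agate ball falls onto the table (height (world z) of any of agate1_center, agate2_center below 0.019 m).
It fails at once if the lamp is knocked (more than 5 N) (contact force between lamp and anything else above 5 N).
It fails at once if the steel ball is moved more than 15 mm, or a bystander more than 30 mm (distance of steel_ball_center from where it was at the start of the episode above 0.015 m or distance of any of pot_a, pot_b, forceps from where it was at the start of the episode above 0.03 m).
It also fails if it takes over 70 s, if anything falls off the work surface, if the arm or the gripper's body presses on something with over 40 N, if the wrist force passes 120 N, or if a joint passes its speed limit or range.

## Working session

There is one attempt and no reset: what is moved stays moved. The work goes in short steps, Python scripts to look and compute and a tool call to move; the robot and the scene stay as the last step left them, time stands still between calls to the robot, and variables do not carry over. Pictures are saved under pics/ and viewed, at most 10 in all, crops included, and the job is handed in when it is done.

Besides the shell and the picture viewer there is one more tool, called after "Call:" as name(argument=value, ...) on one line, values as JSON. arm_command: Moves the arm, as the interface text tells. Its arguments: {"type":"object","properties":{"moves":{"type":"array"},"newtons":{"type":"number"}},"required":["moves"]}

```bash
mkdir -p pics; ls; cat > h.py <<'E'
import numpy as np, cv2
from scipy.spatial.transform import Rotation as R
from workcell import *
def cam(n):
    i=camera_info(n); f=210/np.tan(np.radians(i['fovy'])/2); q=i['orientation']
    return i,f,R.from_quat([q[1],q[2],q[3],q[0]]).as_matrix(),np.array(i['eye'])
def ray(n,u,v):
    i,f,M,e=cam(n); return e,M@np.array([(u-i['cx'])/f,(v-i['cy'])/f,1])
def atz(n,u,v,z):
    e,d=ray(n,u,v); return e+d*(z-e[2])/d[2]
def proj(n,p):
    i,f,M,e=cam(n); c=M.T@(np.array(p)-e); return np.array([i['cx']+f*c[0]/c[2],i['cy']+f*c[1]/c[2]])
def cloud(n,dep):
    i,f,M,e=cam(n); v,u=np.mgrid[0:420,0:560]
    c=np.stack([(u-i['cx'])/f*dep,(v-i['cy'])/f*dep,dep],-1); return c@M.T+e
E
python3 - <<'E'
from h import *
for n in('top','scene'):
    p,d=read_camera(n); cv2.imwrite(f'pics/{n}0.png',p); np.save(f'{n}0.npy',d); print(n,camera_info(n))
    for l in ['agate1_center','steel_ball_center','case','lid','jar1','capped_jar','stand','lamp','pot_a','forceps']:
        print(l,[(np.round(r['point']).tolist(),round(r['confidence'],2)) for r in recognise(n,l)][:5])
print(get_state())
E
```

```text
pics
top {'fovy': 51.10011690241973, 'cx': 277.47656156349564, 'cy': 207.8147972724103, 'eye': array([0.40010773, 0.03709909, 0.99455238]), 'orientation': array([ 0.07503452, -0.69979382,  0.70738974, -0.06525486])}
agate1_center []
steel_ball_center [([228.0, 229.0], 0.46)]
case [([200.0, 213.0], 0.89)]
lid [([199.0, 191.0], 0.75), ([415.0, 173.0], 0.6), ([461.0, 207.0], 0.51), ([173.0, 227.0], 0.22)]
jar1 [([366.0, 202.0], 0.95), ([197.0, 210.0], 0.63), ([465.0, 209.0], 0.6)]
capped_jar [([420.0, 206.0], 0.78), ([394.0, 224.0], 0.41)]
stand [([391.0, 224.0], 0.96), ([461.0, 206.0], 0.53), ([338.0, 284.0], 0.41), ([176.0, 229.0], 0.36)]
lamp [([420.0, 172.0], 0.7)]
pot_a [([288.0, 158.0], 0.67), ([290.0, 284.0], 0.66), ([418.0, 209.0], 0.2)]
forceps [([341.0, 285.0], 0.54)]
scene {'fovy': 42.51332306008642, 'cx': 267.99203074112097, 'cy': 211.805647444342, 'eye': array([1.37128454, 0.60513625, 0.75426187]), 'orientation': array([-0.20995276,  0.4177778 ,  0.77948466, -0.41687554])}
agate1_center []
steel_ball_center []
case [([342.0, 252.0], 0.68)]
lid [([328.0, 242.0], 0.92)]
jar1 
[... 345 characters left out ...]
'joint_pos': array([ 1.17640937e+00,  3.13171660e-01,  4.60883795e-02,  1.30361256e+00,
       -2.00357304e-05,  1.43117314e+00]), 'qvel': array([-1.69227437e-03,  4.98146790e-05,  7.63738548e-04,  1.53666733e-05,
       -7.70576751e-04,  6.42685606e-04]), 'tau': array([ 6.36835066e-04, -4.80484986e+01,  2.98814589e+01,  2.81433586e-04,
       -2.30149217e-04, -5.11237186e-07]), 'tcp_pos': array([0.14494893, 0.55646016, 0.23133456]), 'orientation': array([2.29195985e-05, 1.27037678e-01, 9.91897891e-01, 4.58209966e-05]), 'wrist_force': array([-0.04484191, -0.47031294,  0.46789728]), 'ft_torque': array([0.0358242 , 0.02320343, 0.01528879]), 'grip_force': 0.0, 'finger_gap': 0.08526358330758112}
```

View pics/top0.png

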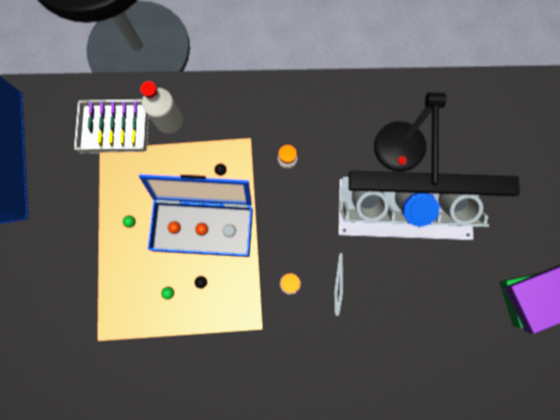

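View pics/scene0.png

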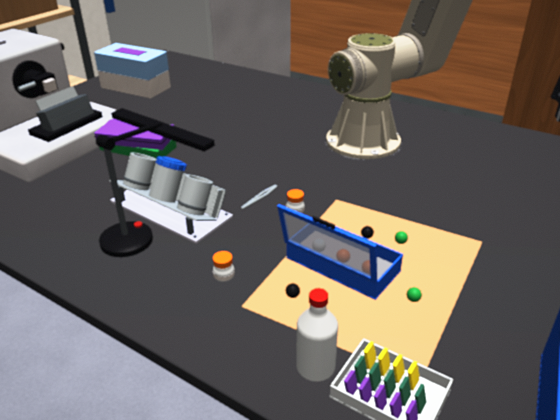

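The top view shows the blue case. Its red-brown balls are at (174,227) and (202,229), and the steel ball is at (229,231). The look-alikes are black balls at (220,169) and (201,282) and green balls at (129,221) and (167,293). The open jars are at (373,205) and (466,208), the capped jar is at (421,209), and the lamp bar is just above them. My choice is the two brown balls in the case. I'll check them in one crop.

```bash
python3 - <<'E'
from h import *
p=cv2.imread('pics/top0.png'); d=np.load('top0.npy')
a=cv2.resize(p[165:265,130:260],None,fx=4,fy=4,interpolation=cv2.INTER_CUBIC)
b=cv2.resize(p[160:250,330:500],None,fx=4,fy=4,interpolation=cv2.INTER_CUBIC)
c=np.zeros((580,680,3),np.uint8); c[:a.shape[0]//1*1][:0]; 
a=cv2.resize(p[165:265,130:260],None,fx=2.8,fy=2.8,interpolation=cv2.INTER_CUBIC); b=cv2.resize(p[165:245,330:500],None,fx=3.6,fy=3.6,interpolation=cv2.INTER_CUBIC)
c[:280,:364]=a; c[285:285+288,:612]=b
cv2.imwrite('pics/crop.png',c)
print('base',proj('top',[0,0,0]), cam('top')[2].round(3).tolist())
hsv=cv2.cvtColor(p,cv2.COLOR_BGR2HSV)
X=cloud('top',d)
m=((hsv[...,0]<12)|(hsv[...,0]>175))&(hsv[...,1]>110)
m[:200]=0;m[260:]=0;m[:,:150]=0;m[:,260:]=0
n,l,s,ce=cv2.connectedComponentsWithStats(m.astype(np.uint8))
for k in range(1,n):
    if s[k,4]>20: print(ce[k],s[k],atz('top',*ce[k],.025).round(4),'depth',X[int(ce[k][1]),int(ce[k][0])].round(3))
print('steel',atz('top',229,231,.025).round(4))
# Blue walls: points with z 40..56
bl=(abs(hsv[...,0].astype(int)-115)<15)&(hsv[...,1]>120)
for nm,(u0,u1,v0,v1) in dict(case=(140,262,170,262)).items():
    w=np.zeros_like(m);w[v0:v1,u0:u1]=1
    P=X[bl&w]; P=P[d[bl&w]>0]; print(len(P),np.percentile(P[:,2],[1,10,25,50,75,90,99]).round(3))
    Q=P[(P[:,2]>.038)&(P[:,2]<.056)]; r=cv2.minAreaRect((Q[:,:2]*1000).astype(np.float32)); print(r, cv2.boxPoints(r).round(1).tolist())
    Q=P[P[:,2]>.1];print('lid high',Q.mean(0),Q[:,2].max())
# lamp, jars
w=np.zeros_like(m);w[165:250,330:530]=1
Q=X[w&(d>0)&(X[...,2]>.205)&(X[...,2]<.26)]; r=cv2.minAreaRect((Q[:,:2]*1000).astype(np.float32)); print('lamp',r,np.median(Q[:,2]),len(Q))
for u in range(340,495,6): print(u,[int(1000*X[v,u,2]) for v in range(165,245,4)])
E
```

```text
base [304.73840574 496.30352251] [[-0.009, -0.98, 0.197], [-1.0, 0.012, 0.013], [-0.015, -0.197, -0.98]]
[173.53043478 227.14782609] [168 222  12  12 115] [0.5541 0.2829 0.025 ] depth [0.552 0.28  0.041]
[201.29310345 228.56896552] [196 223  12  12 116] [0.5502 0.2205 0.025 ] depth [0.549 0.218 0.042]
steel [0.544  0.1583 0.025 ]
1530 [0.021 0.034 0.046 0.054 0.149 0.157 0.161]
((551.306640625, 218.97958374023438), (218.4556427001953, 112.84078979492188), 86.11021423339844) [[487.6000061035156, 113.80000305175781], [600.2000122070312, 106.19999694824219], [615.0, 324.1000061035156], [502.3999938964844, 331.79998779296875]]
lid high [0.6279122  0.2138942  0.14988997] 0.16298109516191295
lamp ((601.7261962890625, -230.68992614746094), (299.5390625, 47.211116790771484), 87.46537780761719) 0.23665162549034813 3520
340 [1, 3, 0, 4, 10, 10, 9, 11, 10, 10, 32, 30, 10, 9, 9, 9, 13, 10, 4, 1]
346 [3, 4, -1, 64, 58, 56, 50, 49, 44, 38, 69, 91, 95, 92, 88, 8, 11, 11, 2, 0]
352 [4, 0, 235, 235, 237, 235, 233, 65, 64, 60, 34, 32, 56, 82, 88, 10, 8, 9, 3, -1]
358 [1, 0, 236, 237, 237, 235, 233, 10
[... 1314 characters left out ...]
12, 14, 0]
448 [3, 2, 2, 237, 237, 236, 237, 227, 94, 101, 103, 103, 94, 58, 81, 10, 11, 13, 15, 1]
454 [2, 1, 0, 233, 235, 235, 235, 229, 120, 124, 119, 55, 64, 109, 81, 10, 14, 11, 8, 0]
460 [3, 3, 1, 237, 239, 236, 236, 231, 129, 63, 60, 53, 67, 86, 101, 90, 12, 12, 12, 0]
466 [3, 3, 0, 234, 237, 236, 236, 232, 131, 64, 59, 65, 77, 87, 99, 89, 12, 10, 9, 1]
472 [4, 3, 0, 235, 236, 235, 235, 233, 130, 87, 84, 87, 92, 101, 105, 87, 11, 10, 10, 1]
478 [1, -1, 4, 235, 237, 238, 238, 235, 128, 126, 116, 114, 111, 108, 77, 89, 0, 2, 0, 0]
484 [0, -1, 1, 238, 236, 236, 236, 233, 1, 0, 2, -1, 84, 96, 91, 89, 6, 3, 3, 2]
490 [2, -2, -1, 238, 236, 237, 237, 233, 0, 4, 1, 2, 1, 1, -1, 0, 0, 5, 0, 0]
```

View pics/crop.png

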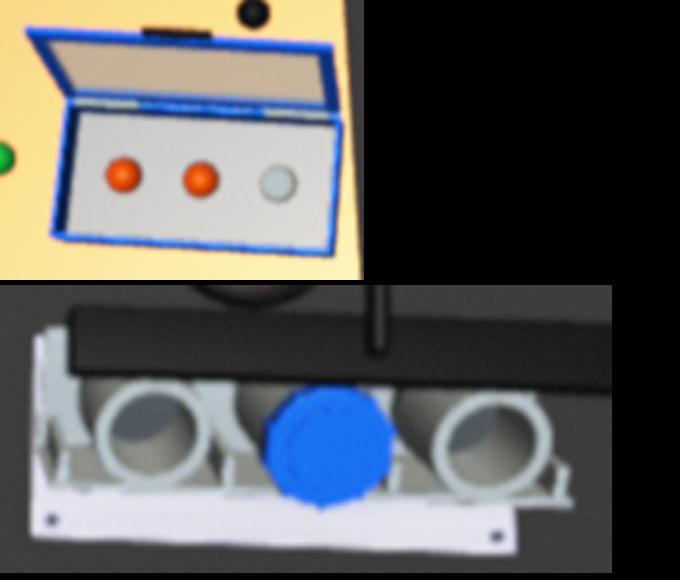

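The crop confirms two brown balls at +y and the middle, and steel at −y. The cap is on the middle jar. Next I'll fit the jar mouths and lid angle, and plan the first reach.

```bash
cat >> h.py <<'E'
def plan(pos,Rt,base=None):
    """shift in mm (tool axes after the turn) and the turn rotvec, from the measured pose"""
    s=get_state(); q=s['orientation']; R0=R.from_quat([q[1],q[2],q[3],q[0]]).as_matrix()
    rv=R.from_matrix(R0.T@Rt).as_rotvec(); dp=(np.array(pos)-s['tcp_pos'])*1000
    print('turn',rv.round(3),'deg',np.degrees(np.linalg.norm(rv)).round(1),'| shift after turn',(Rt.T@dp).round(1),'| shift in current axes',(R0.T@dp).round(1),'| world',dp.round(1))
def tool(ydir,zdir):
    z=np.array(zdir,float);z/=np.linalg.norm(z); y=np.array(ydir,float); y-=z*(y@z); y/=np.linalg.norm(y)
    return np.stack([np.cross(y,z),y,z],1)
E
python3 - <<'E'
from h import *
from scipy.optimize import least_squares
p=cv2.imread('pics/top0.png'); d=np.load('top0.npy'); X=cloud('top',d)
w=np.zeros(d.shape,bool);w[165:250,330:530]=1
# lamp front edge
for u in (360,400,480,510):
    v=[v for v in range(165,215) if X[v,u,2]>.233][-1]; print('lamp front',u,atz('top',u,v+.5,.235).round(4))
psi=np.radians(-2.53)
n=np.array([-.5*np.cos(psi),-.5*np.sin(psi),.866])
for u,v in((373,205),(466,209)):
    c=atz('top',u,v,.114)
    for _ in range(15):
        D=X-c; h=D@n; r=np.linalg.norm(D-h[...,None]*n,axis=-1)
        m=w&(abs(h)<.005)&(r>.021)&(r<.037)
        P=D[m]; P=P-np.outer(P@n,n); 
        # least-squares circle of mean radius 29
        f=least_squares(lambda a:np.linalg.norm(P-[a[0],a[1],0]+np.outer(P[:,2]*0,n)-np.outer((-np.array([a[0],a[1],0]))@n*np.ones(len(P)),n),axis=1)-.029,[0,0],loss='soft_l1',f_scale=.003).x
        c=c+np.array([f[0],f[1],0])*.7
    print('mouth',c.round(4),m.sum(),'mean h',h[m].mean().round(4),'z of rim',X[m][:,2].mean().round(4),proj('top',c).round(1))
hsv=cv2.cvtColor(p,cv2.COLOR_BGR2HSV)
# grey rim image ellipse check: dark background inside -> print lid plane
bl=(abs(hsv[...,0].astype(int)-115)<15)&(hsv[...,1]>120)&(X[...,2]>.06); bl[:,:135]=0;bl[:,262:]=0;bl[:160]=0
P=X[bl]; a=np.radians(-3.8); xc=np.array([np.cos(a),np.sin(a)])
rel=(P[:,:2]-[.5512,.219])@xc-.055; print('lid angle',np.median(np.arctan2(P[:,2]-.048,rel)),np.polyfit(P[:,2]-.048,rel,1), P[:,2].max())
Rc=tool([-xc[0],-xc[1],0],[0,0,-1]); plan([.5541,.2829,.231],Rc)
E
```

```text
lamp front 360 [ 0.5863 -0.0998  0.235 ]
lamp front 400 [ 0.5817 -0.1703  0.235 ]
lamp front 480 [ 0.5745 -0.3104  0.235 ]
lamp front 510 [ 0.572  -0.3627  0.235 ]
mouth [ 0.5812 -0.1435  0.114 ] 360 mean h 0.0018 z of rim 0.1152 [371.5 204.9]
mouth [ 0.572  -0.3326  0.114 ] 391 mean h 0.0014 z of rim 0.1148 [465.1 208.2]
lid angle 1.3642987682038745 [-0.07482488  0.0234765 ] 0.9945523768175366
turn [ 0.     0.    -1.759] deg 100.8 | shift after turn [ 2.458e+02 -4.264e+02  3.000e-01] | shift in current axes [-4.649e+02 -1.616e+02  3.000e-01] | world [ 4.092e+02 -2.736e+02 -3.000e-01]
```

Call:
arm_command(moves=[0.18,0,0,0,0,0,-0.18,0.18,0,0,0,0,0,-0.18,0.18,0,0,0,0,0,-0.18,0.18,0,0,0,0,0,-0.18,0.18,0,0,0,0,0,-0.18,0.18,0,0,0,0,0,-0.18,0.18,0,0,0,0,0,-0.18,0.18,0,0,0,0,0,-0.18])

```text
clock: 2.1
tcp_pos: [0.1449, 0.5565, 0.2313]
orientation: [0.0, -0.561, 0.828, 0.0]
wrist_force: [-0.2, 0.1, -0.3]
finger_gap: 0.0503
grip_force: 0.0
```

Call:
arm_command(moves=[0.18,0,0,0,0,0,-0.16,0.18,0,0,0,0,0,-0.16,0.18,30,-52,0,0,0,0,0.18,30,-52,0,0,0,0,0.18,30,-52,0,0,0,0,0.18,30,-52,0,0,0,0,0.18,30,-52,0,0,0,0,0.18,30,-52,0,0,0,0])

```text
clock: 3.1
tcp_pos: [0.4461, 0.3552, 0.2315]
orientation: [0.0, -0.684, 0.73, 0.0]
wrist_force: [0.6, 0.7, -0.4]
finger_gap: 0.0505
grip_force: 0.0
```

```bash
cat > t.py <<'E'
from h import *
a=np.radians(-3.8); Rc=tool([-np.cos(a),-np.sin(a),0],[0,0,-1])
A=[.5541,.2829]; B=[.5502,.2205]
b=np.radians(-2.7); Rs=R.from_euler('z',b).as_matrix(); M1=np.array([.5812,-.1435,.114]); M2=np.array([.572,-.3326,.114])
def jart(tilt=36):
    t=np.radians(tilt); return tool(Rs@[0,1,0],Rs@[np.sin(t),0,-np.cos(t)])
E
python3 -c "
from t import *
plan(A+[.1],Rc);s=get_state();print(s['joint_pos'],s['finger_gap'],s['clock'])"
```

```text
turn [-0.001  0.001  0.001] deg 0.1 | shift after turn [  65.  -112.6  131.5] | shift in current axes [  65.2 -112.5  131.6] | world [ 108.   -72.3 -131.5]
[ 5.31626288e-01  3.03046630e-01  3.25953328e-02  1.29954778e+00
  2.07823914e-04 -9.73618761e-01] 0.05047745508872923 3.1
```

Call:
arm_command(moves=[0.18,32,-56,0,0,0,0,0.18,33,-56,0,0,0,0,0.18,0,0,45,0,0,0,0.18,0,0,45,0,0,0,0.18,0,0,41,0,0,0,0.18,0,0,0,0,0,0])

```text
clock: 3.85
tcp_pos: [0.5454, 0.2856, 0.0968]
orientation: [-0.004, -0.683, 0.73, 0.002]
wrist_force: [1.0, -0.3, -0.2]
finger_gap: 0.0505
grip_force: 0.0
```

```bash
python3 -c "
from t import *
plan(A+[.016],Rc)
p,d=read_camera('top');cv2.imwrite('pics/g1.png',cv2.resize(p[150:280,130:270],None,fx=4,fy=4,interpolation=2))
X=cloud('top',d)
"
```

```text
turn [ 0.007 -0.003  0.001] deg 0.4 | shift after turn [ 2.1 -8.8 80.8] | shift in current axes [ 1.8 -9.4 80.7] | world [  8.7  -2.7 -80.8]
```

View pics/g1.png

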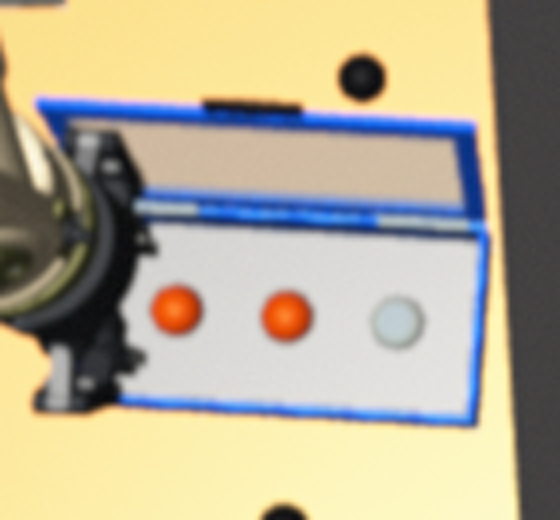

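The gripper is above the left ball. Its image offset matches parallax at its height. Both brown balls and the steel ball are still in place. I'll correct x/y and descend.

Call:
arm_command(moves=[0.18,2,-9,0,0.007,-0.003,0,0.18,0,0,30,0,0,0,0.18,0,0,0,0,0,0])

```text
clock: 4.28
tcp_pos: [0.5574, 0.284, 0.0705]
orientation: [0.003, -0.683, 0.73, -0.001]
wrist_force: [-1.0, 0.2, -1.1]
finger_gap: 0.0503
grip_force: 0.0
```

```bash
python3 -c "
from t import *
plan(A+[.016],Rc)"
```

```text
turn [-0.007  0.003  0.001] deg 0.4 | shift after turn [ 1.3  3.3 54.5] | shift in current axes [ 1.4  3.6 54.5] | world [ -3.3  -1.1 -54.5]
```

Call:
arm_command(moves=[0.18,0,2,20,-0.007,0.003,0,0.18,0,0,0,0,0,0,0.18,0,0,0,0,0,0])

```text
clock: 4.65
tcp_pos: [0.5556, 0.2845, 0.0506]
orientation: [0.0, -0.684, 0.73, -0.0]
wrist_force: [-0.3, -0.0, 0.1]
finger_gap: 0.0503
grip_force: 0.0
```

```bash
python3 -c "
from t import *
plan(A+[.016],Rc);print(get_state()['qvel'].round(3))"
```

```text
turn [-0.     0.     0.001] deg 0.1 | shift after turn [ 1.7  1.4 34.6] | shift in current axes [ 1.7  1.4 34.6] | world [ -1.5  -1.6 -34.6]
[ 0.001 -0.007  0.006  0.    -0.    -0.002]
```

Call:
arm_command(moves=[0.18,2,1,17,0,0,0,0.18,0,0,17,0,0,0,0.18,0,0,0,0,0,0,0.18,0,0,0,0,0,0])

```text
clock: 5.15
tcp_pos: [0.5545, 0.2826, 0.0166]
orientation: [0.0, -0.684, 0.73, -0.0]
wrist_force: [-0.7, -0.1, 0.4]
finger_gap: 0.0503
grip_force: 0.0
```

Call:
arm_command(moves=[-0.1,0,0,0,0,0,0,-0.5,0,0,0,0,0,0,-0.6,0,0,0,0,0,0,-0.6,0,0,0,0,0,0], newtons=20)

```text
clock: 5.65
tcp_pos: [0.5542, 0.2827, 0.0168]
orientation: [0.0, -0.684, 0.73, 0.0]
wrist_force: [-2.9, 0.6, 5.3]
finger_gap: 0.0282
grip_force: 19.7
```

Gap is 28 mm with upward force, so the grip may be above the equator. I'll reopen and go a little lower.

Call:
arm_command(moves=[0.0,0,0,0,0,0,0,0.0,0,0,4,0,0,0,0.0,0,0,0,0,0,0,-0.6,0,0,0,0,0,0,-0.6,0,0,0,0,0,0,-0.6,0,0,0,0,0,0], newtons=20)

```text
clock: 6.4
tcp_pos: [0.5545, 0.2833, 0.0157]
orientation: [0.001, -0.684, 0.73, 0.0]
wrist_force: [-8.2, -0.1, 23.8]
finger_gap: 0.029
grip_force: 22.3
```

Call:
arm_command(moves=[-0.6,0,0,-4,0,0,0,-0.6,0,0,-10,0,0,0,-0.6,0,0,-10,0,0,0,-0.6,0,0,-10,0,0,0,-0.6,0,0,0,0,0,0], newtons=25)

```text
clock: 7.02
tcp_pos: [0.5553, 0.2827, 0.0475]
orientation: [0.001, -0.683, 0.73, -0.0]
wrist_force: [0.0, 0.3, -1.9]
finger_gap: 0.0284
grip_force: 24.7
```

```bash
python3 -c "
from t import *
for T in (36,30):
  J=jart(T); bore=jart(30)
  for M in(M1,M2):
    tip=M-bore[:,2]*.006+Rs@np.array([.866,0,.5])*.004
    pre=tip-J[:,2]*.10; print(T,tip.round(4),pre.round(4),'J',J.round(3).tolist())
J=jart(36); plan([.48,.05,.22],J)
p,d=read_camera('top');cv2.imwrite('pics/g2.png',p)
"
```

```text
36 [ 0.5817 -0.1435  0.1212] [ 0.523  -0.1408  0.2021] J [[-0.808, 0.047, 0.587], [0.038, 0.999, -0.028], [-0.588, 0.0, -0.809]]
36 [ 0.5725 -0.3326  0.1212] [ 0.5138 -0.3299  0.2021] J [[-0.808, 0.047, 0.587], [0.038, 0.999, -0.028], [-0.588, 0.0, -0.809]]
30 [ 0.5817 -0.1435  0.1212] [ 0.5317 -0.1412  0.2078] J [[-0.865, 0.047, 0.499], [0.041, 0.999, -0.024], [-0.5, 0.0, -0.866]]
30 [ 0.5725 -0.3326  0.1212] [ 0.5225 -0.3303  0.2078] J [[-0.865, 0.047, 0.499], [0.041, 0.999, -0.024], [-0.5, 0.0, -0.866]]
turn [ 0.485 -0.493  1.497] deg 94.5 | shift after turn [ -49.4 -236.  -177.4] | shift in current axes [ 237.    59.5 -172.9] | world [ -75.3 -232.7  172.5]
```

Call:
arm_command(moves=[-0.6,0,0,-30,0,0,0,-0.6,0,0,-50,0,0,0,-0.6,0,0,-55,0,0,0,-0.6,0,0,-55,0,0,0,-0.6,30,5,0,0,0,0,-0.6,45,12,0,0,0,0,-0.6,45,12,0,0,0,0,-0.6,45,12,0,0,0,0])

```text
clock: 8.07
tcp_pos: [0.5018, 0.1193, 0.2358]
orientation: [-0.0, -0.684, 0.73, 0.0]
wrist_force: [0.4, -0.8, -0.5]
finger_gap: 0.0282
grip_force: 24.8
```

Call:
arm_command(moves=[-0.6,45,12,0,0,0,0,-0.6,45,12,0,0,0,0,-0.6,45,5,0,0,0,0,-0.6,45,0,0,0,0,0,-0.6,30,0,0,0,0,0,-0.6,0,0,0,0,0,0])

```text
clock: 8.82
tcp_pos: [0.4596, -0.0889, 0.2359]
orientation: [-0.0, -0.682, 0.731, 0.0]
wrist_force: [1.0, 0.3, 0.5]
finger_gap: 0.0283
grip_force: 24.8
```

```bash
python3 -c "
from t import *
J=jart(36); plan([.523,-.1408,.2021],J); D=tool(Rs@[0,1,0],[0,0,-1]); plan([0,0,0],D); print(get_state()['joint_pos'].round(2), get_state()['finger_gap'])
p,d=read_camera('top');cv2.imwrite('pics/g3.png',p)
"
```

```text
turn [ 0.485 -0.496  1.493] deg 94.3 | shift after turn [-33.4 -48.9  66. ] | shift in current axes [ 47.4 -66.8  33.7] | world [ 63.4 -51.9 -33.8]
turn [ 0.    -0.     1.549] deg 88.7 | shift after turn [463.3  67.1 235.9] | shift in current axes [-56.8 464.6 236.1] | world [-459.6   88.9 -235.9]
[-0.36  0.11 -0.21  1.26 -0.   -1.86] 0.02834366557764357
```

Call:
arm_command(moves=[-0.6,0,0,0,0,0,0.172,-0.6,0,0,0,0,0,0.172,-0.6,0,0,0,0,0,0.172,-0.6,0,0,0,0,0,0.172,-0.6,0,0,0,0,0,0.172,-0.6,0,0,0,0,0,0.172,-0.6,0,0,0,0,0,0.172,-0.6,0,0,0,0,0,0.172])

```text
clock: 9.88
tcp_pos: [0.4598, -0.0857, 0.2361]
orientation: [-0.0, -0.063, 0.998, 0.0]
wrist_force: [-0.1, 0.3, -0.8]
finger_gap: 0.0285
grip_force: 24.8
```

Call:
arm_command(moves=[-0.6,0,0,0,0,0,0.173,-0.6,0,0,0,0,-0.157,0,-0.6,0,0,0,0,-0.157,0,-0.6,0,0,0,0,-0.157,0,-0.6,0,0,0,0,-0.157,0,-0.6,0,0,0,0,0,0,-0.6,0,0,0,0,0,0])

```text
clock: 10.75
tcp_pos: [0.4613, -0.0875, 0.2383]
orientation: [0.309, 0.02, 0.951, -0.007]
wrist_force: [1.0, -1.1, -0.4]
finger_gap: 0.028
grip_force: 24.8
```

```bash
python3 -c "
from t import *
J=jart(36); plan([.523,-.1408,.2021],J);  print(get_state()['joint_pos'].round(2), get_state()['finger_gap'])
"
```

```text
turn [0.001 0.    0.004] deg 0.2 | shift after turn [-30.6 -50.4  67. ] | shift in current axes [-30.4 -50.6  67. ] | world [ 61.7 -53.3 -36.2]
[-0.55 -0.37 -0.79  0.58  0.29 -0.42] 0.027992005408024545
```

Call:
arm_command(moves=[-0.6,-10,-17,22,0,0,0,-0.6,-10,-17,22,0,0,0,-0.6,-10,-17,23,0,0,0,-0.6,0,0,0,0,0,0,-0.6,0,0,30,0,0,0,-0.6,0,0,30,0,0,0,-0.6,0,0,0,0,0,0,-0.6,0,0,0,0,0,0])

```text
clock: 11.75
tcp_pos: [0.5573, -0.1424, 0.1522]
orientation: [0.309, 0.02, 0.951, -0.007]
wrist_force: [-1.0, -0.3, -0.1]
finger_gap: 0.0279
grip_force: 24.9
```

```bash
python3 -c "
from t import *
J=jart(36); plan([.5817,-.1435,.1212],J)
a,_=read_camera('top');b,_=read_camera('scene')
c=np.zeros((600,640,3),np.uint8);c[:285,:600]=cv2.resize(a[155:250,320:520],None,fx=3,fy=3);c[290:600,:480]=cv2.resize(b[95:250,60:300],None,fx=2,fy=2)
cv2.imwrite('pics/j1.png',c)
"
```

```text
turn [ 0.002 -0.     0.003] deg 0.2 | shift after turn [-1.6  0.  39.5] | shift in current axes [-1.6 -0.1 39.5] | world [ 24.4  -1.1 -31. ]
```

View pics/j1.png

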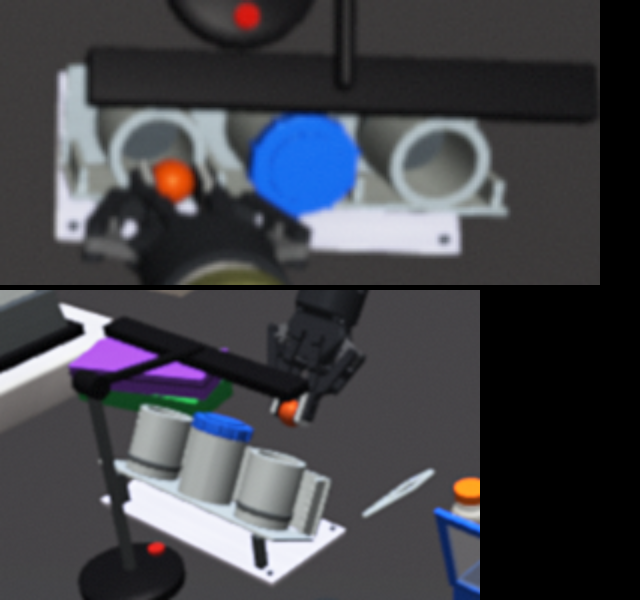

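The ball is held at the fingertips at crop (173,180), in line with the left jar's mouth and clear of the lamp. I'll go to the mouth.

Call:
arm_command(moves=[-0.6,-1,0,18,0,0,0,-0.6,-0.6,0,12,0,0,0,-0.6,0,0,6,0,0,0,-0.6,0,0,3,0,0,0,-0.6,0,0,0,0,0,0,-0.6,0,0,0,0,0,0])

```text
clock: 12.6
tcp_pos: [0.5807, -0.1435, 0.1208]
orientation: [0.309, 0.021, 0.951, -0.007]
wrist_force: [-0.3, 0.0, -1.1]
finger_gap: 0.0279
grip_force: 24.9
```

```bash
python3 -c "
from t import *
J=jart(36); plan([.5817,-.1435,.1212],J)
a,_=read_camera('top')
hsv=cv2.cvtColor(a,cv2.COLOR_BGR2HSV); m=((hsv[...,0]<12)|(hsv[...,0]>175))&(hsv[...,1]>110); m[:190]=0;m[240:]=0;m[:,:340]=0;m[:,400:]=0
v,u=np.nonzero(m);print(u.mean(),v.mean(),len(u)); print('expect ball', proj('top',get_state()['tcp_pos']-J[:,2]*.008), atz('top',u.mean(),v.mean(),.1285))
"
```

```text
turn [ 0.002 -0.     0.003] deg 0.2 | shift after turn [-1.1  0.1  0.3] | shift in current axes [-1.1  0.1  0.3] | world [1.  0.  0.4]
374.49685534591197 206.1320754716981 159
expect ball [372.83865905 206.12117531] [ 0.57564123 -0.14635764  0.1285    ]
```

Call:
arm_command(moves=[-0.25,0,1,0,0,0,0,-0.1,0,0,0,0,0,0,0.0,0,0,0,0,0,0,0.0,0,0,0,0,0,0,0.0,0,0,0,0,0,0,0.0,0,0,0,0,0,0])

```text
clock: 13.4
tcp_pos: [0.5807, -0.1425, 0.1205]
orientation: [0.309, 0.021, 0.951, -0.007]
wrist_force: [0.7, 0.2, 0.1]
finger_gap: 0.0427
grip_force: 0.0
```

Call:
arm_command(moves=[0.0,0,0,-15,0,0,0,0.0,0,0,-40,0,0,0,0.0,0,0,-55,0,0,0,0.0,0,0,-30,0,0,0,0.0,0,0,0,0,0,0])

```text
clock: 14.02
tcp_pos: [0.499, -0.1398, 0.2368]
orientation: [0.311, 0.021, 0.95, -0.008]
wrist_force: [0.1, 0.1, 0.1]
finger_gap: 0.0427
grip_force: 0.0
```

```bash
python3 -c "
from t import *
a,_=read_camera('top');X=cloud('top',_)
hsv=cv2.cvtColor(a,cv2.COLOR_BGR2HSV); m=((hsv[...,0]<14)|(hsv[...,0]>172))&(hsv[...,1]>90)&(hsv[...,2]>30); m[:185]=0;m[240:]=0;m[:,:340]=0;m[:,400:]=0
v,u=np.nonzero(m);print(len(u)); 
if len(u): print(u.mean(),v.mean(),atz('top',u.mean(),v.mean(),.062),np.median(X[m],0))
bore=jart(30)[:,2]; seat=M1+bore*.055+Rs@np.array([-.866,0,-.5])*.010; print('seat',seat,proj('top',seat))
cv2.imwrite('pics/r1.png',cv2.resize(a[155:250,320:520],None,fx=4,fy=4))
s=get_state();print(s['tcp_pos']);plan(B+[.231],Rc);plan([.46,-.09,.236],tool(Rs@[0,1,0],[0,0,-1]))
"
```

```text
134
367.4179104477612 202.3507462686567 [ 0.59765863 -0.14561384  0.062     ] [ 0.59459205 -0.14303453  0.07417134]
seat [ 0.60001909 -0.14438749  0.0613686 ] [366.74223557 201.3535833 ]
[ 0.49889219 -0.13946162  0.23506248]
turn [-0.488  0.496 -1.492] deg 94.4 | shift after turn [-362.6  -27.3    4.1] | shift in current axes [-26.4 361.9  23.6] | world [ 51.3 360.   -4.1]
turn [-0.001  0.631  0.003] deg 36.1 | shift after turn [41.2 47.6 -0.9] | shift in current axes [ 32.6  47.7 -25. ] | world [-38.9  49.5   0.9]
```

View pics/r1.png

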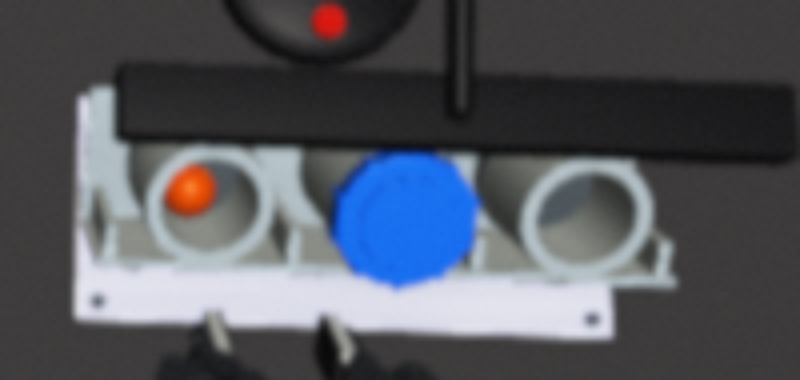

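Ball 1 lies at the bottom of the left jar (crop (192,188)), within 3 mm of the computed seat. Back for the middle ball.

Call:
arm_command(moves=[0.18,0,0,-20,0,0.158,0,0.18,0,0,0,0,0.158,0,0.18,0,0,0,0,0.158,0,0.18,0,0,0,0,0.157,0,0.18,0,0,0,0,0,-0.172,0.18,0,0,0,0,0,-0.172,0.18,0,0,0,0,0,-0.172,0.18,0,0,0,0,0,-0.172])

```text
clock: 15.08
tcp_pos: [0.4871, -0.1381, 0.2474]
orientation: [-0.003, -0.32, 0.948, 0.002]
wrist_force: [0.6, 0.2, -0.1]
finger_gap: 0.0504
grip_force: 0.0
```

Call:
arm_command(moves=[0.18,0,0,0,0,0,-0.172,0.18,0,0,0,0,0,-0.172,0.18,0,0,0,0,0,-0.172,0.18,0,0,0,0,0,-0.172,0.18,0,0,0,0,0,-0.172,0.18,-40,-3,0,0,0,0,0.18,-45,-3,0,0,0,0,0.18,-45,-3,0,0,0,0])

```text
clock: 16.08
tcp_pos: [0.5047, -0.0079, 0.2476]
orientation: [-0.002, -0.683, 0.73, 0.002]
wrist_force: [1.1, -1.1, 0.9]
finger_gap: 0.0504
grip_force: 0.0
```

Call:
arm_command(moves=[0.18,-45,-3,0,0,0,0,0.18,-45,-3,0,0,0,0,0.18,-45,-3,0,0,0,0,0.18,-45,-3,0,0,0,0,0.18,-30,-3,0,0,0,0,0.18,0,0,0,0,0,0,0.18,0,0,0,0,0,0])

```text
clock: 16.95
tcp_pos: [0.5331, 0.1991, 0.2482]
orientation: [-0.002, -0.683, 0.73, 0.002]
wrist_force: [-0.2, -0.5, -0.1]
finger_gap: 0.0505
grip_force: 0.0
```

```bash
python3 -c "
from t import *
plan(B+[.1],Rc);print(get_state()['joint_pos'].round(2))"
```

```text
turn [ 0.005 -0.001  0.   ] deg 0.3 | shift after turn [-22.5 -15.7 148.2] | shift in current axes [-22.6 -16.5 148.1] | world [  17.1   21.4 -148.2]
[ 0.22  0.3   0.07  1.35  0.   -1.29]
```

Call:
arm_command(moves=[0.18,-22,-16,0,0.005,0,0,0.18,0,0,50,0,0,0,0.18,0,0,50,0,0,0,0.18,0,0,50,0,0,0,0.18,0,0,40,0,0,0,0.18,0,0,0,0,0,0,0.18,0,0,0,0,0,0])

```text
clock: 17.82
tcp_pos: [0.5522, 0.2196, 0.0612]
orientation: [0.001, -0.683, 0.731, -0.001]
wrist_force: [-0.1, 0.5, 0.5]
finger_gap: 0.0504
grip_force: 0.0
```

```bash
python3 -c "
from t import *
plan(B+[.0165],Rc)"
```

```text
turn [-0.003  0.    -0.001] deg 0.2 | shift after turn [-0.7  2.  44.7] | shift in current axes [-0.7  2.2 44.7] | world [ -2.    0.9 -44.7]
```

Call:
arm_command(moves=[0.18,-0.7,2,20,-0.003,0,0,0.18,0,0,15,0,0,0,0.18,0,0,9.5,0,0,0,0.18,0,0,0,0,0,0,0.18,0,0,0,0,0,0])

```text
clock: 18.45
tcp_pos: [0.5497, 0.2211, 0.0159]
orientation: [0.0, -0.683, 0.73, 0.0]
wrist_force: [-0.1, 0.5, 0.1]
finger_gap: 0.0505
grip_force: 0.0
```

Call:
arm_command(moves=[-0.1,0,0,0,0,0,0,-0.5,0,0,0,0,0,0,-0.6,0,0,0,0,0,0,-0.6,0,0,0,0,0,0,-0.6,0,0,-10,0,0,0,-0.6,0,0,-20,0,0,0,-0.6,0,0,0,0,0,0], newtons=25)

```text
clock: 19.32
tcp_pos: [0.5506, 0.2213, 0.0471]
orientation: [0.001, -0.683, 0.73, -0.0]
wrist_force: [-0.6, 0.8, 0.3]
finger_gap: 0.0285
grip_force: 24.7
```

Call:
arm_command(moves=[-0.6,0,0,-30,0,0,0,-0.6,0,0,-50,0,0,0,-0.6,0,0,-55,0,0,0,-0.6,0,0,-55,0,0,0,-0.6,30,5,0,0,0,0,-0.6,45,8,0,0,0,0,-0.6,45,8,0,0,0,0,-0.6,45,8,0,0,0,0])

```text
clock: 20.32
tcp_pos: [0.5088, 0.0571, 0.2347]
orientation: [-0.001, -0.683, 0.73, 0.001]
wrist_force: [0.5, 0.5, 0.1]
finger_gap: 0.0279
grip_force: 24.8
```

Call:
arm_command(moves=[-0.6,45,8,0,0,0,0,-0.6,45,8,0,0,0,0,-0.6,45,8,0,0,0,0,-0.6,45,8,0,0,0,0,-0.6,45,4,0,0,0,0,-0.6,45,2,0,0,0,0,-0.6,40,0,0,0,0,0,-0.6,30,0,0,0,0,0])

```text
clock: 21.32
tcp_pos: [0.4484, -0.2801, 0.2346]
orientation: [-0.0, -0.683, 0.731, 0.001]
wrist_force: [-0.0, -0.3, -0.2]
finger_gap: 0.0282
grip_force: 24.8
```

Call:
arm_command(moves=[-0.6,0,0,0,0,0,0.172,-0.6,0,0,0,0,0,0.172,-0.6,0,0,0,0,0,0.172,-0.6,0,0,0,0,0,0.172,-0.6,0,0,0,0,0,0.172,-0.6,0,0,0,0,0,0.172,-0.6,0,0,0,0,0,0.172,-0.6,0,0,0,0,0,0.172])

```text
clock: 22.32
tcp_pos: [0.4487, -0.2783, 0.2346]
orientation: [-0.001, -0.061, 0.998, 0.0]
wrist_force: [0.1, 0.0, -1.3]
finger_gap: 0.0283
grip_force: 24.8
```

Call:
arm_command(moves=[-0.6,0,0,0,0,0,0.173,-0.6,0,0,0,0,-0.157,0,-0.6,0,0,0,0,-0.157,0,-0.6,0,0,0,0,-0.157,0,-0.6,0,0,0,0,-0.157,0,-0.6,0,0,0,0,0,0,-0.6,0,0,0,0,0,0])

```text
clock: 23.2
tcp_pos: [0.4494, -0.2795, 0.2363]
orientation: [0.308, 0.021, 0.951, -0.008]
wrist_force: [1.3, -0.3, 0.6]
finger_gap: 0.0282
grip_force: 24.8
```

```bash
python3 -c "
from t import *
J=jart(36); plan([.5138,-.3299,.2021],J); s=get_state(); print(s['joint_pos'].round(2), s['tcp_pos'])
"
```

```text
turn [-0.    -0.002  0.002] deg 0.2 | shift after turn [-33.8 -47.3  66.9] | shift in current axes [-33.9 -47.4  66.8] | world [ 64.4 -50.4 -34.2]
[-0.99 -0.13 -0.61  0.69  0.49 -0.84] [ 0.44940149 -0.27947677  0.23634853]
```

Call:
arm_command(moves=[-0.6,-11,-16,22,0,0,0,-0.6,-11,-16,22,0,0,0,-0.6,-12,-16,23,0,0,0,-0.6,0,0,0,0,0,0,-0.6,0,0,30,0,0,0,-0.6,0,0,30,0,0,0,-0.6,0,0,0,0,0,0,-0.6,0,0,0,0,0,0])

```text
clock: 24.2
tcp_pos: [0.5493, -0.3311, 0.1536]
orientation: [0.308, 0.021, 0.951, -0.007]
wrist_force: [0.2, -0.2, -0.6]
finger_gap: 0.0282
grip_force: 24.8
```

```bash
cat > bl.py <<'E'
from t import *
J=jart(36); plan([.5725,-.3326,.1212],J); s=get_state()['tcp_pos']
a,_=read_camera('top')
hsv=cv2.cvtColor(a,cv2.COLOR_BGR2HSV); m=((hsv[...,0]<12)|(hsv[...,0]>175))&(hsv[...,1]>110); m[:185]=0;m[260:]=0;m[:,:420]=0;m[:,500:]=0
v,u=np.nonzero(m); b=s-J[:,2]*.008
if len(u): print(u.mean(),v.mean(),len(u),'expect ball',b,proj('top',b),'seen',atz('top',u.mean(),v.mean(),b[2]))
E
python3 bl.py
```

```text
turn [ 0.001 -0.001  0.003] deg 0.2 | shift after turn [ 0.2 -0.4 39.9] | shift in current axes [ 0.2 -0.4 39.9] | world [ 23.2  -1.5 -32.4]
478.6478873239437 216.49295774647888 142 expect ball [ 0.54458805 -0.33092726  0.16009862] [475.24995783 217.52237347] seen [ 0.54651249 -0.33759301  0.16009862]
```

Call:
arm_command(moves=[-0.6,0,1,18,0,0,0,-0.6,0,1,12,0,0,0,-0.6,0,0,6,0,0,0,-0.6,0,0,3,0,0,0,-0.6,0,0,0,0,0,0,-0.6,0,0,0,0,0,0])

```text
clock: 25.0
tcp_pos: [0.5718, -0.3302, 0.1213]
orientation: [0.308, 0.021, 0.951, -0.007]
wrist_force: [0.2, 0.1, -0.2]
finger_gap: 0.0282
grip_force: 24.8
```

```bash
python3 bl.py; python3 -c "
from h import *
a,_=read_camera('top');b,_=read_camera('scene')
c=np.zeros((600,640,3),np.uint8);c[:270,:480]=cv2.resize(a[170:240,400:520],None,fx=4,fy=3.857);c[290:600,:480]=cv2.resize(b[95:250,60:300],None,fx=2,fy=2)
cv2.imwrite('pics/j2.png',c)"
```

```text
turn [ 0.001 -0.001  0.002] deg 0.1 | shift after turn [-0.7 -2.4  0.6] | shift in current axes [-0.7 -2.4  0.6] | world [ 0.7 -2.4 -0.1]
470.0875912408759 208.04379562043795 137 expect ball [ 0.56705705 -0.32997382  0.12774024] [466.76113773 209.30298286] seen [ 0.56953991 -0.33682329  0.12774024]
```

View pics/j2.png

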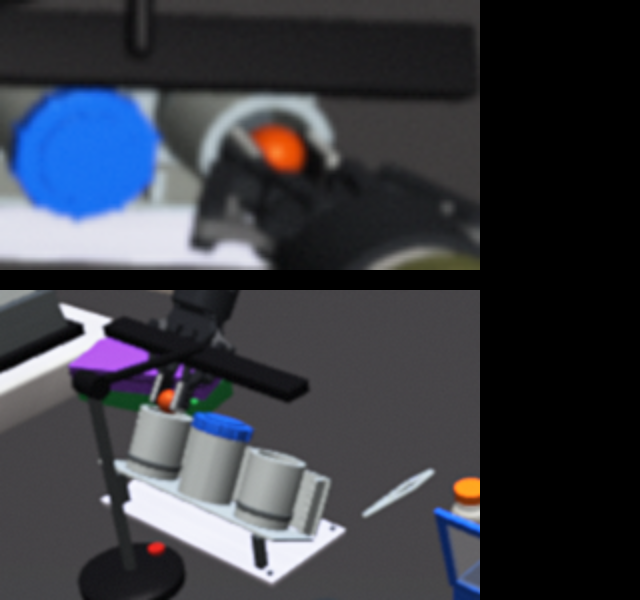

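The ball is at the right jar's mouth, about 3–4 mm to the right of its axis. I'll nudge it left and release.

Call:
arm_command(moves=[-0.6,0,3,0,0,0,0,-0.6,0,0,0,0,0,0,-0.25,0,0,0,0,0,0,-0.1,0,0,0,0,0,0,0.0,0,0,0,0,0,0,0.0,0,0,0,0,0,0,0.0,0,0,0,0,0,0,0.0,0,0,0,0,0,0])

```text
clock: 26.15
tcp_pos: [0.5719, -0.327, 0.1209]
orientation: [0.308, 0.021, 0.951, -0.007]
wrist_force: [1.0, 0.6, 0.8]
finger_gap: 0.0428
grip_force: 0.0
```

Call:
arm_command(moves=[0.0,0,0,-15,0,0,0,0.0,0,0,-40,0,0,0,0.0,0,0,-55,0,0,0,0.0,0,0,-30,0,0,0,0.0,0,0,0,0,0,0])

```text
clock: 26.78
tcp_pos: [0.4896, -0.3248, 0.2382]
orientation: [0.31, 0.021, 0.95, -0.009]
wrist_force: [-0.3, -0.5, 0.0]
finger_gap: 0.0424
grip_force: 0.0
```

```bash
python3 -c "
from t import *
a,_=read_camera('top')
hsv=cv2.cvtColor(a,cv2.COLOR_BGR2HSV); m=((hsv[...,0]<14)|(hsv[...,0]>172))&(hsv[...,1]>90)&(hsv[...,2]>30); m[:185]=0;m[240:]=0
bore=jart(30)[:,2]
for M,(u0,u1) in ((M1,(340,400)),(M2,(430,500))):
  v,u=np.nonzero(m[:,u0:u1]);seat=M+bore*.055+Rs@np.array([-.866,0,-.5])*.010; print(len(u),atz('top',u.mean()+u0,v.mean(),.062),'seat',seat)
s=get_state();print(s['tcp_pos'],s['finger_gap'])
xc=np.array([np.cos(np.radians(-3.8)),np.sin(np.radians(-3.8))]); yc=np.array([-xc[1],xc[0]])
c=np.array([.5513,.219]);print('xc',xc,'hinge',c+.055*xc)
plan([.52,.22,.30],Rc)
"
```

```text
134 [ 0.59765863 -0.14561384  0.062     ] seat [ 0.60001909 -0.14438749  0.0613686 ]
86 [ 0.58667674 -0.34223758  0.062     ] seat [ 0.59081909 -0.33348749  0.0613686 ]
[ 0.4896381  -0.32418359  0.23623614] 0.04254845172946211
xc [ 0.99780147 -0.0662739 ] hinge [0.60617908 0.21535494]
turn [-0.488  0.494 -1.494] deg 94.4 | shift after turn [-545.     5.8  -63.8] | shift in current axes [-42.7 544.8 -49.6] | world [ 30.4 544.2  63.8]
```

Call:
arm_command(moves=[-1,0,0,-20,0,0.158,0,-1,0,0,-20,0,0.158,0,-1,0,0,0,0,0.158,0,-1,0,0,0,0,0.157,0,-1,0,45,0,0,0,0,-1,0,50,0,0,0,0,-1,0,50,0,0,0,0,-1,0,50,0,0,0,0])

```text
clock: 27.82
tcp_pos: [0.4777, -0.1257, 0.2666]
orientation: [-0.003, 0.022, 1.0, 0.001]
wrist_force: [0.7, -0.0, 0.6]
finger_gap: -0.0002
grip_force: 0.0
```

```bash
python3 -c "
from t import *
a,_=read_camera('top')
cv2.imwrite('pics/r2.png',cv2.resize(a[155:250,320:520],None,fx=4,fy=4))
D=tool(Rs@[0,1,0],[0,0,-1]);plan([.672,.245,.25],D);print(get_state()['joint_pos'].round(2))
"
```

```text
turn [ 0.005 -0.007  0.007] deg 0.6 | shift after turn [-177.6  374.2   17. ] | shift in current axes [-180.3  372.8   17.7] | world [195.  365.4 -17. ]
[-0.41  0.15 -0.08  1.35  0.   -0.37]
```

View pics/r2.png

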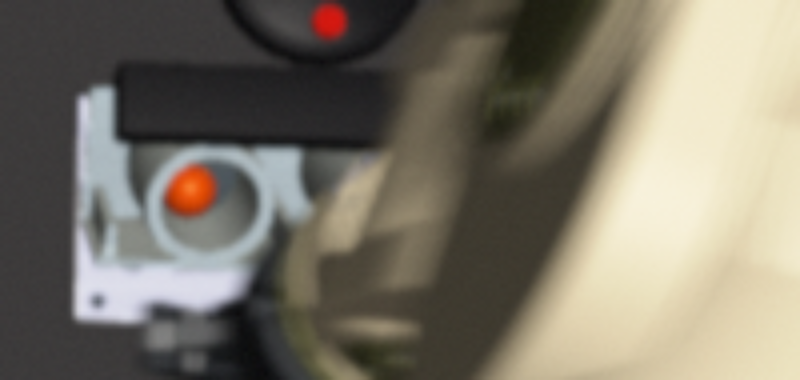

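The left jar still holds its ball and the arm hides the right jar. I'll move on and check the right jar from behind the lid.

Call:
arm_command(moves=[-1,0,46,0,0.005,-0.007,0,-1,0,46,0,0,0,0,-1,-30,46,0,0,0,0,-1,-30,47,0,0,0,0,-1,-30,47,0,0,0,0,-1,-30,47,0,0,0,0,-1,-30,47,0,0,0,0,-1,-29,47,0,0,0,0])

```text
clock: 28.88
tcp_pos: [0.6741, 0.2389, 0.2653]
orientation: [0.001, 0.022, 1.0, -0.003]
wrist_force: [0.2, -0.4, 0.3]
finger_gap: -0.0002
grip_force: 0.0
```

Call:
arm_command(moves=[-1,0,0,0,0,0,0,-1,0,0,0,0,0,0])

```text
clock: 29.12
tcp_pos: [0.6729, 0.2371, 0.2651]
orientation: [-0.0, 0.022, 1.0, -0.003]
wrist_force: [0.5, -0.6, 0.3]
finger_gap: -0.0003
grip_force: 0.0
```

```bash
python3 -c "
from t import *
a,_=read_camera('top');b,_=read_camera('scene')
c=np.zeros((600,760,3),np.uint8);c[:285,:600]=cv2.resize(a[155:250,320:520],None,fx=3,fy=3);c[290:600,:310]=cv2.resize(a[120:275,120:275],None,fx=2,fy=2);c[290:600,320:680]=cv2.resize(b[150:305,230:410],None,fx=2,fy=2)
cv2.imwrite('pics/r3.png',c)
D=tool(Rs@[0,1,0],[0,0,-1]);plan([.672,.245,.25],D)
"
```

```text
turn [-0.005  0.002  0.002] deg 0.3 | shift after turn [ 1.2  8.9 17.3] | shift in current axes [ 1.2  9.  17.3] | world [ -0.8   9.  -17.3]
```

View pics/r3.png

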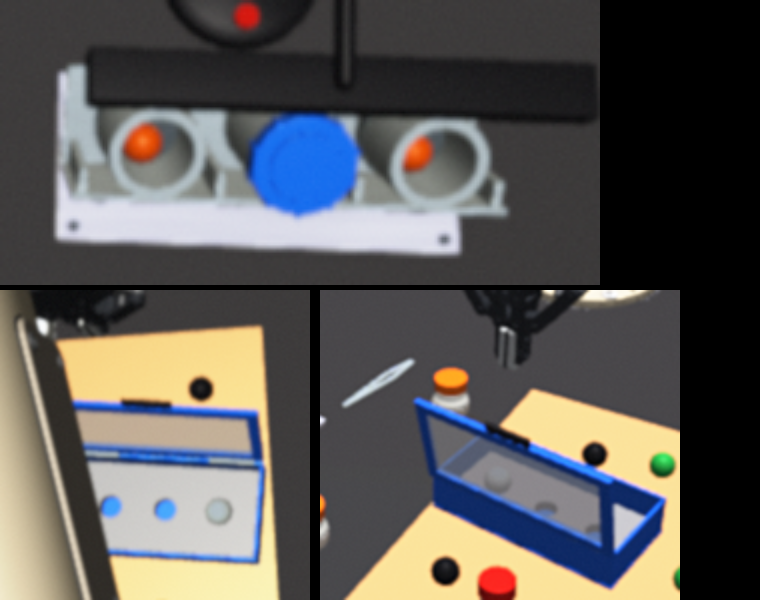

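Both jars hold a brown ball at the bottom (right jar: crop (417,153), partly hidden by its rim). The agate pockets are empty, the steel ball is in place, and the lid is open with the shut fingers behind it. Now I'll swing the lid.

Call:
arm_command(moves=[-1,0,0,45,0,0,0,-1,0,0,45,0,0,0,-1,0,0,40,0,0,0,-1,0,0,5,0,0,0,-1,0,0,0,0,0,0])

```text
clock: 29.85
tcp_pos: [0.674, 0.2356, 0.1342]
orientation: [0.002, 0.023, 1.0, -0.002]
wrist_force: [-0.4, 0.1, 0.7]
finger_gap: -0.0001
grip_force: 0.0
```

```bash
python3 -c "
from t import *
b=M2+jart(30)[:,2]*.055+Rs@np.array([-.866,0,-.5])*.010
a,d=read_camera('top')
print('seat2 px',proj('top',b),'right edge',proj('top',b+[0,-.015,0]))
hsv=cv2.cvtColor(a,cv2.COLOR_BGR2HSV); m=((hsv[...,0]<14)|(hsv[...,0]>172))&(hsv[...,1]>90)&(hsv[...,2]>30)
v,u=np.nonzero(m[185:240,430:500]);print('u',u.min()+430,u.max()+430,'v',v.min()+185,v.max()+185,'top/bottom of seat',proj('top',b+[.015,0,0]),proj('top',b-[.015,0,0]))
v,u=np.nonzero(m[185:240,340:400]);print('jar1 u',u.min()+340,u.max()+340,'v',v.min()+185,v.max()+185)
"
```

```text
seat2 px [454.82031448 204.44798815] right edge [461.8093189  204.36343526]
u 454 464 v 201 211 top/bottom of seat [454.20311666 197.66393448] [455.4413829  211.27458641]
jar1 u 361 373 v 196 208
```

Call:
arm_command(moves=[-1,15,0,0,0,0,0,-1,15,0,2,0,0,0,-1,15,0,2,0,0,0,-1,15,0,0,0,0,0,-1,15,0,2,0,0,0,-1,0,0,0,0,0,0])

```text
clock: 30.65
tcp_pos: [0.5996, 0.2401, 0.129]
orientation: [0.003, 0.022, 1.0, -0.002]
wrist_force: [-0.5, 0.4, -0.3]
finger_gap: 0.0001
grip_force: 0.0
```

```bash
cat > lid.py <<'E'
from t import *
a,d=read_camera('scene');X=cloud('scene',d)
hsv=cv2.cvtColor(a,cv2.COLOR_BGR2HSV);m=(abs(hsv[...,0].astype(int)-115)<15)&(hsv[...,1]>120)&(d>0)
P=X[m]; xc=np.array([np.cos(np.radians(-3.8)),np.sin(np.radians(-3.8))]); q=(P[:,:2]-[.5513,.219]); rx=q@xc-.055; ry=q@[-xc[1],xc[0]]
k=(abs(ry)<.115)&(rx>-.13)&(rx<.06)&(P[:,2]>.056)&(P[:,2]<.18)
if k.sum()>5: print(k.sum(),'angles',np.percentile(np.arctan2(P[k,2]-.048,-rx[k]),[10,50,90]).round(2),'zmax',np.percentile(P[k,2],98))
else: print('no points above .056',k.sum())
E
python3 lid.py
```

```text
1307 angles [1.33 1.38 1.85] zmax 0.15872748731091121
```

Call:
arm_command(moves=[-1,12,0,3,0,0,0,-1,12,0,5,0,0,0,-1,12,0,8,0,0,0,-1,7,0,9,0,0,0,-1,7,0,9,0,0,0,-1,7,0,9,0,0,0,-1,0,0,0,0,0,0])

```text
clock: 31.58
tcp_pos: [0.5405, 0.2416, 0.0816]
orientation: [0.0, 0.022, 1.0, -0.003]
wrist_force: [-0.3, 0.1, 0.0]
finger_gap: -0.0004
grip_force: 0.0
```

```bash
python3 lid.py
```

```text
1200 angles [0.4  0.51 1.41] zmax 0.12849458182255824
```

Call:
arm_command(moves=[-1,7,0,8,0,0,0,-1,6,0,8,0,0,0,-1,4,0,7,0,0,0,-1,2,0,5,0,0,0,-1,0,0,2,0,0,0,-1,0,0,0,0,0,0])

```text
clock: 32.38
tcp_pos: [0.5226, 0.2427, 0.0544]
orientation: [0.002, 0.022, 1.0, -0.002]
wrist_force: [-5.1, -1.6, 13.1]
finger_gap: -0.0003
grip_force: 6.7
```

```bash
python3 lid.py
```

```text
619 angles [0.08 0.3  1.36] zmax 0.07007504648410498
```

Tip is at 54 mm with 13 N, so the lid is on the walls. I'll retreat and check.

Call:
arm_command(moves=[-1,0,0,-20,0,0,0,-1,0,0,-45,0,0,0,-1,0,0,-55,0,0,0,-1,45,0,-30,0,0,0,-1,55,0,0,0,0,0,-1,55,0,0,0,0,0,-1,0,0,0,0,0,0,-1,0,0,0,0,0,0])

```text
clock: 33.42
tcp_pos: [0.3683, 0.2507, 0.2026]
orientation: [0.002, 0.022, 1.0, -0.002]
wrist_force: [-0.3, -0.0, 0.4]
finger_gap: 0.0
grip_force: 0.0
```

```bash
python3 lid.py; python3 -c "
from t import *
a,d=read_camera('top');b,_=read_camera('scene');X=cloud('top',d)
P=X[170:262,145:262].reshape(-1,3); xc=np.array([np.cos(np.radians(-3.8)),np.sin(np.radians(-3.8))]); q=P[:,:2]-[.5513,.219]; rx=q@xc; ry=q@[-xc[1],xc[0]]
hs=cv2.cvtColor(a,cv2.COLOR_BGR2HSV)[170:262,145:262].reshape(-1,3); bl=(abs(hs[:,0].astype(int)-115)<15)&(hs[:,1]>120)
for lo,hi in((-.056,-.042),(-.04,0),(0,.04),(.042,.056)):
  k=bl&(rx>lo)&(rx<hi)&(abs(ry)<.11)&(P[:,2]>.03); print(lo,k.sum(),np.median(P[k,2]).round(4))
for u0,u1 in((340,400),(430,500)):
  hsv=cv2.cvtColor(a,cv2.COLOR_BGR2HSV); m=((hsv[...,0]<14)|(hsv[...,0]>172))&(hsv[...,1]>90)&(hsv[...,2]>30); v,u=np.nonzero(m[185:240,u0:u1]); print(len(u),u.mean()+u0,v.mean()+185)
c=np.zeros((600,760,3),np.uint8);c[:285,:600]=cv2.resize(a[155:250,320:520],None,fx=3,fy=3);c[290:600,:310]=cv2.resize(a[130:285,120:275],None,fx=2,fy=2);c[290:600,320:680]=cv2.resize(b[150:305,230:410],None,fx=2,fy=2)
cv2.imwrite('pics/f.png',c);print(get_state()['tcp_pos'],get_state()['wrist_force'])
"
```

```text
668 angles [0.08 0.2  1.39] zmax 0.05934791183961509
-0.056 497 0.0559
-0.04 181 0.0556
0 176 0.0558
0.042 404 0.0562
133 367.38345864661653 202.39097744360902
86 459.1860465116279 206.22093023255815
[0.36903852 0.25048479 0.20228784] [-0.10781032  0.77532409  0.081776  ]
```

View pics/f.png

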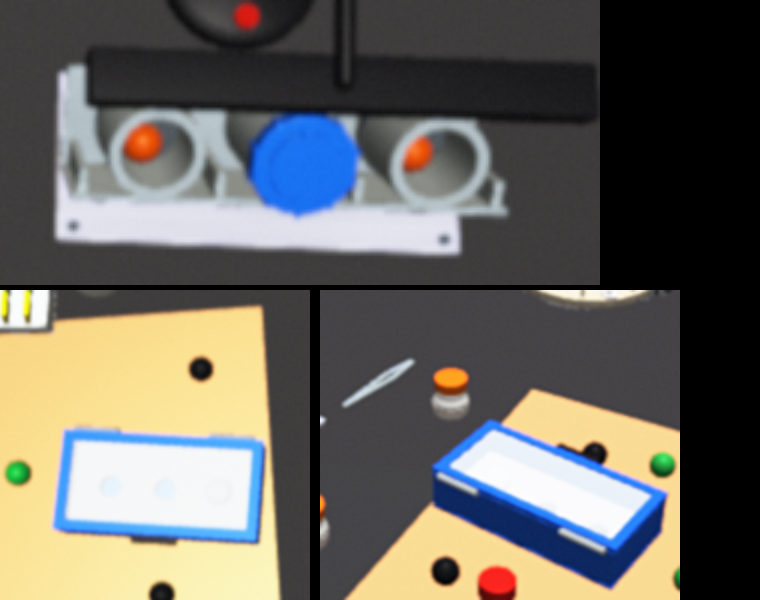

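The lid lies level at 56 mm front and back, so it is shut. Both jars hold their balls, the steel ball is in its pocket, and the arm is clear. Handing in.

```bash
python3 -c "
from workcell import hand_in
print(hand_in())"
```

```text
the job is handed in; nothing more can be done
None
```

The job is handed in with one agate ball at the bottom of each open jar, the case lid shut, and the steel ball and the bystanders in view where they were; the judge's verdict was not shown.

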